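# Slide the ware board home on the drying stand

## Robot

A 6-joint arm with a two-finger parallel gripper is mounted at the origin on the work surface. World frame = base frame: x ahead of the robot, y to its left, z up, the work surface at z = 0. Lengths are in m, angles in rad, forces in N, time in s.
With the tool pointing down it reaches from about 0.325 to 0.875 m from the base axis. Payload 4.4 kg.
Tool frame: the origin (TCP) lies between the finger pads; the fingertips stand 8 mm ahead of it and the grasp point (between the pads) lies 11 mm behind it; z points along the fingers, y is the direction in which the jaws open and shut (so a half turn about z gives the same grasp; the last joint's range is limited). The gripper opens to 85 mm and grips with 20 to 120 N. Pads are 22 mm wide; open, the fingers measure 114 mm over their backs; the gripper's body (76 mm by 85 mm) begins 54 mm behind the grasp point. The pads swing forward as they close: fully open they stand 13 mm farther back than shut.
Start: joints at [-1.361, 0.207, 1.542, -0, 1.393, -0.15], TCP at [0.203, -0.538, 0.239] pointing down, gripper open.
Joint ranges: [-2.73, 2.73], [-0.86, 2.22], [0.23, 2.46], [-1.11, 4.25], [0.08, 2.63], [-2.82, 2.82]. Speed limits (rad/s): [2.79, 2.79, 3.14, 3.14, 3.14, 3.14].

## Interface

Orientations are given as a rotation vector (axis times angle).
In Python, from rig import arm gives the robot as it stands.
- The arm moves only by the shell command python3 -m handwheel 'ROWS' [OPENING] [FORCE]. ROWS is JSON, a list of rows, each an object of numbers: "tx", "ty", "tz": the shift along the tool's x, y, z in m; "roll": the turn about the tool's z in degrees. A call has 1 to 12 rows; each row is the pose to reach, as a shift and turn from the pose commanded when the call began, along the tool's axes at that moment; what a row does not reach only later rows make up. A row lasts 1/12 s, in which the tool goes at most 41.7 mm and 7.16 degrees, less where a joint would pass 70% of its speed; a pose out of reach is approached as far as the arm can. A call with a gripper value outside its range is refused whole. OPENING is the opening in per cent of the stroke, from 0 (shut) to 100 (fully open), set as the call begins (- or left out, the last holds). The fingers move at their own pace and stop on an object; FORCE is the grip in N (left out, the last holds). Time passes only in rows, so rows that repeat a pose let the fingers close. It gives the time, the measured TCP pose, the force and the opening at its end, in the units of the state.
- arm.get_state(): the state, without advancing time (a new reading comes with each control period).
- arm.camera(name): name is "scene" or "top" or "wrist"; returns a dict with "image" (384x512x3 uint8, red, green, blue), "camera_matrix" (3x3 intrinsics, pixels), "cam_to_world" (4x4, takes a point from camera to world coordinates). Camera axes: x right, y up, looking along -z (the intrinsics and any distortion apply to the point x, -y, -z); pixel columns grow to the right and rows downward; lengths in m; the calibration is good to about 2 mm. A picture is of the moment at which its call begins. There is no depth.
- arm.close_job(): hands the job in, once; it reports no verdict.
The state is a dict: "t": time; "joint_pos": joint angles; "joint_velocities": joint speeds; "joint_torque": joint torques, N m; "ee_pos": TCP position; "tool_rot": TCP orientation; "wrist_force": force on the tool from outside, world axes, zero at the start; "moment": the same for the moment, N m; "opening": finger opening in m.
Only numpy, scipy, OpenCV 4.12 (cv2) and the standard library are available. Lean on these libraries where they do the work, as an engineer would, in place of code of your own. Each camera call takes 0.05 s, during which the arm holds its last target. There are 200 camera calls.

## Task

One of the two ware boards on the potter's drying stand still sticks out to the right (robot's right). Push it gently with the fingertips along its rails until you feel all four feet drop into the notches and it sits level, in line with the board beside it, then take the hand away. Only push it: do not lift the board, keep its vase standing where it is on it, and leave the other board with its vase, the cup and the spatula alone.

Things in the scene. Friction and masses are not known exactly. Their poses are not given: they have to be found in the camera images.
- runner_open: steel runner of the board that sticks out, nearer or farther of two that lie side by side, 140 mm apart. Two rails along its y axis, y = -220 to 115 mm: flat ledges, x = 34 to 52 mm either side, 42 mm above its origin, each with a guide flange outside (x = 52 to 56 mm, top 58 mm up). Open between the rails. Fixed. Origin: midway between the rails, at its underside, 12 mm above the bench; z up.
- home (a point): where the board's origin comes when home: on the runner's mid plane at its y = 0, 35 mm above its origin, axes as the runner's. Each ledge has two notches 20 mm long and 7 mm deep, at y = -75 and +75 mm from here, for the board's feet; they leave it 3 mm of play either way along the rails. Cross ties between the rails, at y = -205 and 100 mm, are only 6 mm high.
- ware_board: plywood board 100 (x) x 190 (y) x 18 mm (z), 0.45 kg, on four feet 14 x 14 mm, 10 mm high, at x = +-43, y = +-75 mm. Origin: board's centre at the underside of the feet; plywood from 10 to 28 mm above it. The one to push: it starts riding on the ledges, 60 to 115 mm short of home, and goes along the runner's +y. The feet drop 7 mm all together; then the notch ends stop it.
- push_face (a point): centre of the outer (-y) end face of the board to push, 100 mm wide and 18 mm high, 95 mm from the board's centre and 19 mm above the board's origin; point axes are the board's. Sliding the board with its vase takes about 2 to 8 N; at a few cm/s the drop shows as the push rising past 12 N; pushed fast it strikes the notch ends hard (over 60 N at 0.2 m/s).
- vase: squat terracotta vase, 62 mm widest, 74 mm high, about 0.2 kg, loose on the board to push, 20 to 40 mm from its centre towards +y. Origin at the centre of its foot.
- runner_full: the other, equal runner, with the other board. Origin midway between its rails, at its underside; rails along y.
- seated_board: plywood board 100 (x) x 190 (y) x 18 mm (z), 0.45 kg, on four feet 14 x 14 mm, 10 mm high, at x = +-43, y = +-75 mm. Origin: board's centre at the underside of the feet; plywood from 10 to 28 mm above it. The other board, already home in its notches; to be left alone.
- tall_vase: taller terracotta vase, 58 mm widest, 88 mm high, 0.2 kg, standing on the other board about 30 mm from its centre towards +y. Origin at the centre of its foot.
- cup: white ceramic cup, 68 mm wide, 75 mm high, loose on the bench to the right. Origin at the centre of its foot.
- spatula: hand spatula lying on the bench to the left of the stand. Origin on its underside, about the middle of its length, which lies along x.
Mind the look-alikes: they are no part of the job. What is shaped like the ware_board but pink or purple is not meant. Leave any red look-alike of the vase alone.

How it is judged:
By the outcome, as a careful person would: the job done as asked, in the order asked, and still so for the second after the job is handed in, with the robot touching nothing.
It also fails if it takes over 32 s, if anything falls off the work surface, if the arm or the gripper's body presses on something with over 40 N, if the wrist force passes 120 N, or if a joint passes its speed limit or range.

## Working session

There is one attempt and no reset: what is moved stays moved. The work goes in short steps, Python scripts to look and compute and a shell command to move; the robot and the scene stay as the last step left them, time stands still between calls to the robot, and variables do not carry over. Pictures are saved under pics/ and viewed, about 8 in all and at most 12, crops included, and the job is handed in when it is done.

```bash
mkdir -p pics; ls; python3 - <<'E'
from rig import arm
import cv2,pickle
s=arm.get_state();print({k:s[k] for k in('t','ee_pos','tool_rot','wrist_force','opening')})
d={}
for n in('scene','top','wrist'):
    d[n]=arm.camera(n);cv2.imwrite(f'pics/{n}0.png',d[n]['image'][:,:,::-1]);print(n,d[n]['camera_matrix'].round(1).tolist(),d[n]['cam_to_world'].round(4).tolist(),[k for k in d[n]])
pickle.dump(d,open('d0.pkl','wb'))
E
```

```text
pics
{'t': 0.0, 'ee_pos': array([ 0.20282524, -0.53722917,  0.23807656]), 'tool_rot': array([-3.08826310e+00, -5.63283162e-01,  1.03299471e-04]), 'wrist_force': array([ 0.63450503,  0.11682534, -0.52124926]), 'opening': 0.08550538574693572}
scene [[451.7, 0.0, 262.0], [0.0, 451.7, 189.0], [0.0, 0.0, 1.0]] [[0.4736, -0.6598, 0.5834, 1.1086], [0.8808, 0.3529, -0.3158, -0.3266], [0.0025, 0.6634, 0.7482, 0.9441], [0.0, 0.0, 0.0, 1.0]] ['image', 'camera_matrix', 'cam_to_world']
top [[484.1, 0.0, 253.9], [0.0, 484.1, 192.0], [0.0, 0.0, 1.0]] [[0.0216, 0.997, -0.074, 0.3317], [-0.9998, 0.0217, 0.0005, 0.0455], [0.0022, 0.074, 0.9973, 1.5674], [0.0, 0.0, 0.0, 1.0]] ['image', 'camera_matrix', 'cam_to_world']
wrist [[273.0, 0.0, 252.0], [0.0, 273.0, 189.9], [0.0, 0.0, 1.0]] [[0.354, 0.8862, 0.2991, 0.2787], [-0.9353, 0.3364, 0.1102, -0.5083], [-0.003, -0.3187, 0.9478, 0.3732], [0.0, 0.0, 0.0, 1.0]] ['image', 'camera_matrix', 'cam_to_world']
```

View pics/top0.png

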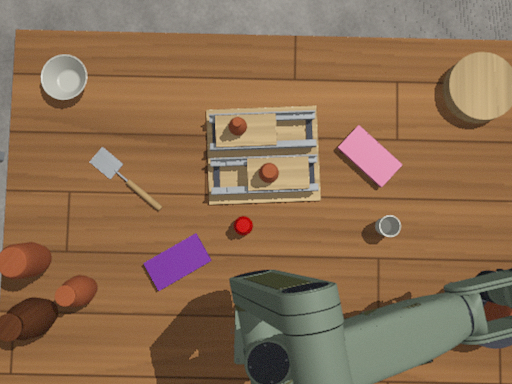

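View pics/scene0.png

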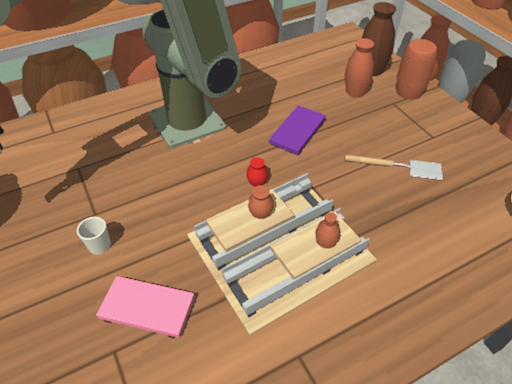

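Candidates (top picture): 
- Board: the near board at (278,174) sticks out to the right. The far board at (246,130) is already home. The pink (369,156) and purple (177,262) slabs are decoys.
- Vase: the squat one on the near board is at (269,173). The tall one at (238,126) and the red one at (244,226) are not meant.

I choose the near board and will check it in a close crop.

```bash
cat > h.py <<'E'
import numpy as np
def P(c):
    T=c['cam_to_world'];return c['camera_matrix'],T[:3,:3],T[:3,3]
def ray(c,uv,z):
    K,R,o=P(c);q=np.linalg.inv(K)@[uv[0],uv[1],1];d=R@[q[0],-q[1],-q[2]]
    return o+d*(z-o[2])/d[2]
def proj(c,p):
    K,R,o=P(c);q=R.T@(np.array(p)-o);q=K@[q[0],-q[1],-q[2]];return q[:2]/q[2]
def tri(c1,u1,c2,u2):
    A=[];b=[]
    for c,u in((c1,u1),(c2,u2)):
        K,R,o=P(c);q=np.linalg.inv(K)@[u[0],u[1],1];d=R@[q[0],-q[1],-q[2]];d/=np.linalg.norm(d)
        M=np.eye(3)-np.outer(d,d);A.append(M);b.append(M@o)
    return np.linalg.solve(sum(A),sum(b))
E
python3 - <<'E'
import pickle,cv2,numpy as np
d=pickle.load(open('d0.pkl','rb'))
a=cv2.resize(d['top']['image'][95:215,195:335],None,fx=5,fy=5,interpolation=cv2.INTER_CUBIC)
b=cv2.resize(d['scene']['image'][170:330,180:380],None,fx=4,fy=4,interpolation=cv2.INTER_CUBIC)
cv2.imwrite('pics/topc.png',a[:,:,::-1]);cv2.imwrite('pics/scc.png',b[:,:,::-1])
E
```

```text
(no output)
```

View pics/topc.png

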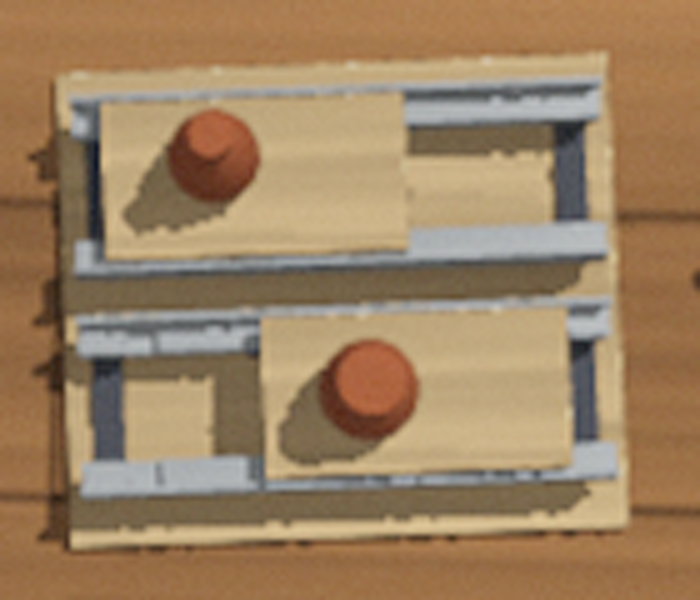

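View pics/scc.png

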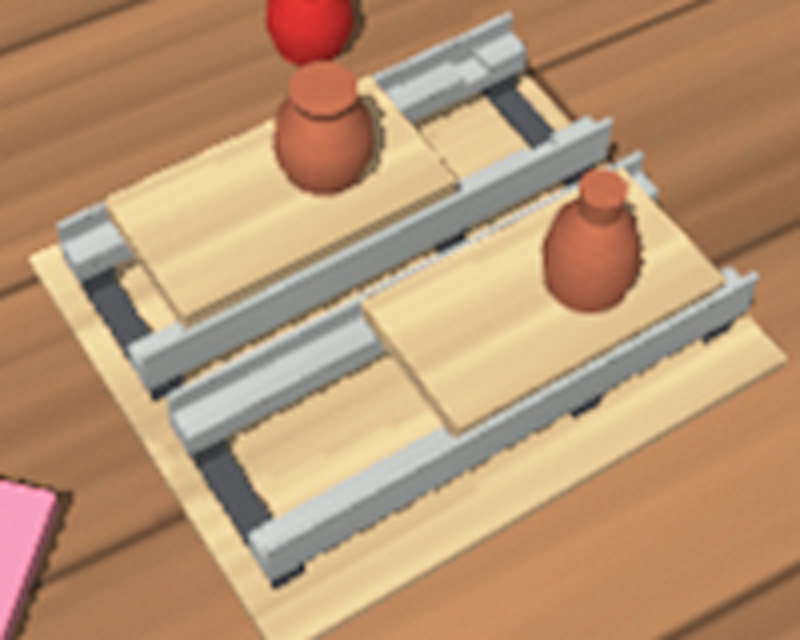

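The crops confirm it: the near board carries the squat vase and sticks out right, with its end face between top-crop points (566,308) and (572,470). The far board carries the tall vase and is home. Next I triangulate the corners.

```bash
python3 - <<'E'
import pickle,numpy as np
from h import *
d=pickle.load(open('d0.pkl','rb'));t,s=d['top'],d['scene']
tp=lambda u:((u[0]+.5)/5+195-.5,(u[1]+.5)/5+95-.5)
sp=lambda u:((u[0]+.5)/4+180-.5,(u[1]+.5)/4+170-.5)
pts={'nFL':((262,322),(460,186)),'nFR':((566,308),(187,320)),'nNR':((572,470),(107,203)),'nNL':((266,482),None),
'fFL':((100,105),(722,282)),'fFR':((404,93),(458,430)),'fNR':((410,248),(364,310)),'fNL':((106,258),None)}
R={}
for k,(a,b) in pts.items():
    z=.082 if k[0]=='n' else .075
    R[k]=ray(t,tp(a),z)
    print(k,R[k].round(4),(ray(s,sp(b),z).round(4),tri(t,tp(a),s,sp(b)).round(4)) if b else '')
for q in 'nf':
    f=(R[q+'NL']+R[q+'FL'])/2;r=(R[q+'NR']+R[q+'FR'])/2;v=f-r
    print(q,'left',f,'right end',r,'len',np.linalg.norm(v),'yaw',np.degrees(np.arctan2(-v[0],v[1])))
print('vases',ray(t,tp((370,385)),.156),ray(t,tp((212,135)),.163))
E
```

```text
nFL [0.5439 0.0683 0.082 ] (array([0.551 , 0.0654, 0.082 ]), array([0.5453, 0.0688, 0.0736]))
nFR [ 0.5568 -0.1196  0.082 ] (array([ 0.5607, -0.1218,  0.082 ]), array([ 0.5575, -0.1204,  0.0768]))
nNR [ 0.4563 -0.1247  0.082 ] (array([ 0.462 , -0.1282,  0.082 ]), array([ 0.4567, -0.126 ,  0.0746]))
nNL [0.4448 0.0635 0.082 ] 
fFL [0.6795 0.1728 0.075 ] (array([0.6799, 0.1669, 0.075 ]), array([0.679 , 0.1712, 0.0712]))
fFR [ 0.6913 -0.0172  0.075 ] (array([ 0.6916, -0.02  ,  0.075 ]), array([ 0.6912, -0.0183,  0.0731]))
fNR [ 0.5934 -0.0228  0.075 ] (array([ 0.5982, -0.0271,  0.075 ]), array([ 0.5943, -0.0238,  0.0677]))
fNL [0.5829 0.1664 0.075 ] 
n left [0.49434004 0.06589852 0.082     ] right end [ 0.50652211 -0.12216704  0.082     ] len 0.18845970627256958 yaw 3.706194214233259
f left [0.63120099 0.16955973 0.075     ] right end [ 0.64233625 -0.01998441  0.075     ] len 0.18987094288732329 yaw 3.3621223563227267
vases [0.49750262 0.00294256 0.156     ] [0.64251785 0.09892227 0.163     ]
```

```bash
python3 -m handwheel '[{"tx":0.012,"ty":-0.007},{"tx":0.042,"ty":-0.023},{"tx":0.075,"ty":-0.042},{"tx":0.11,"ty":-0.062},{"tx":0.145,"ty":-0.081},{"tx":0.18,"ty":-0.101},{"tx":0.215,"ty":-0.121},{"tx":0.25,"ty":-0.141},{"tx":0.285,"ty":-0.16},{"tx":0.32,"ty":-0.18},{"tx":0.352,"ty":-0.198},{"tx":0.38,"ty":-0.213}]' 0 20
python3 -m handwheel '[{"tx":0.015,"ty":-0.008,"roll":3},{"tx":0.027,"ty":-0.015,"roll":8},{"tx":0.034,"ty":-0.019,"roll":13},{"tx":0.036,"ty":-0.02,"roll":16},{"tx":0.036,"ty":-0.02,"roll":17.2},{"tx":0.036,"ty":-0.02,"roll":17.2}]'
python3 - <<'E'
from rig import arm
import cv2,pickle
d={n:arm.camera(n) for n in('wrist','scene')}
pickle.dump(d,open('d1.pkl','wb'))
s=arm.get_state();print(s)
cv2.imwrite('pics/w1.png',d['wrist']['image'][:,:,::-1])
E
```

```text
{'t': 0.25, 'joint_pos': array([-1.36054097e+00,  2.07047884e-01,  1.54217754e+00,  7.98820344e-06,
        1.39347931e+00, -1.50535437e-01]), 'joint_velocities': array([-2.30654685e-04, -3.13825440e-03, -4.18681124e-03, -1.04783318e-03,
       -1.54668220e-03,  6.41640657e-05]), 'joint_torque': array([ 6.31488547e-04, -3.82718289e+01, -2.91433114e+01, -2.38152516e-04,
        7.15378061e-03, -6.43192891e-06]), 'ee_pos': array([ 0.20288443, -0.53765611,  0.23870536]), 'tool_rot': array([-3.08952011e+00, -5.63458397e-01,  3.97945634e-05]), 'wrist_force': array([-0.39864279, -0.79797844, -0.68688998]), 'moment': array([-0.07909676,  0.01318018, -0.06534929]), 'opening': 0.08534936851352724}invalid input
invalid input
```

View pics/w1.png

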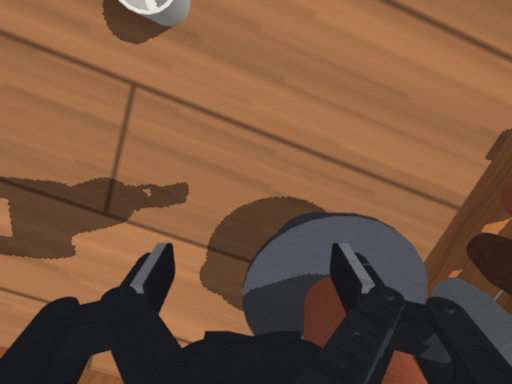

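The moves were refused as "invalid input" and the arm has not moved. My guess is that every row needs all four keys.

```bash
python3 -m handwheel '[{"tx":0.012,"ty":-0.007,"tz":0,"roll":0},{"tx":0.042,"ty":-0.023,"tz":0,"roll":0},{"tx":0.075,"ty":-0.042,"tz":0,"roll":0},{"tx":0.11,"ty":-0.062,"tz":0,"roll":0},{"tx":0.145,"ty":-0.081,"tz":0,"roll":0},{"tx":0.18,"ty":-0.101,"tz":0,"roll":0},{"tx":0.215,"ty":-0.121,"tz":0,"roll":0},{"tx":0.25,"ty":-0.141,"tz":0,"roll":0},{"tx":0.285,"ty":-0.16,"tz":0,"roll":0},{"tx":0.32,"ty":-0.18,"tz":0,"roll":0},{"tx":0.352,"ty":-0.198,"tz":0,"roll":0},{"tx":0.38,"ty":-0.213,"tz":0,"roll":0}]' 0 20
```

```text
t: 1.25
ee_pos: [0.4844, -0.2011, 0.2394]
tool_rot: [-3.089, -0.566, -0.001]
wrist_force: [0.7, -0.9, 0.1]
opening: 0.0002
```

```bash
python3 -m handwheel '[{"tx":0.015,"ty":-0.008,"tz":0,"roll":3},{"tx":0.027,"ty":-0.015,"tz":0,"roll":8},{"tx":0.034,"ty":-0.019,"tz":0,"roll":13},{"tx":0.036,"ty":-0.02,"tz":0,"roll":16},{"tx":0.036,"ty":-0.02,"tz":0,"roll":17.2},{"tx":0.036,"ty":-0.02,"tz":0,"roll":17.2}]'
python3 - <<'E'
from rig import arm
import cv2,pickle,numpy as np
d={n:arm.camera(n) for n in('wrist','scene')}
pickle.dump(d,open('d1.pkl','wb'))
s=arm.get_state();print(s['ee_pos'],s['tool_rot'],s['wrist_force'])
cv2.imwrite('pics/w2.png',np.hstack([cv2.resize(d['wrist']['image'],(400,300)),cv2.resize(d['scene']['image'],(400,300))])[:,:,::-1])
E
```

```text
t: 1.75
ee_pos: [0.5098, -0.1722, 0.2392]
tool_rot: [-3.14, -0.097, 0.001]
wrist_force: [0.6, -0.4, 0.2]
opening: 0.0002
[ 0.50962824 -0.17290947  0.23925939] [-3.13995146e+00 -9.65921326e-02  2.75766263e-04] [ 0.16370002  0.39973751 -0.54216476]
```

View pics/w2.png

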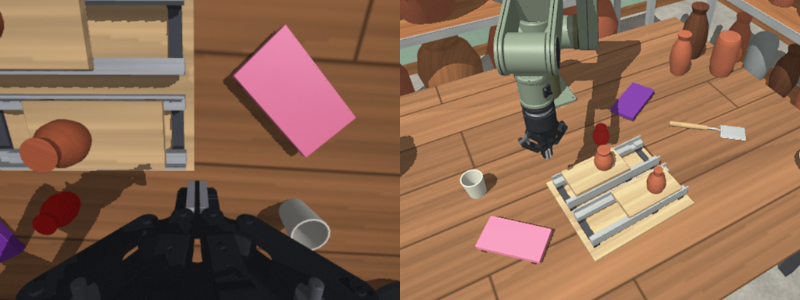

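The wrist view shows the shut fingers clear of the board's end face (about (165,130) in the half-size picture) and in line with it. Next I descend beside it.

```bash
python3 -m handwheel '[{"tx":0,"ty":0,"tz":0.015,"roll":0},{"tx":0,"ty":0,"tz":0.045,"roll":0},{"tx":0,"ty":0,"tz":0.08,"roll":0},{"tx":0,"ty":0,"tz":0.115,"roll":0},{"tx":0,"ty":0,"tz":0.143,"roll":0},{"tx":0,"ty":0,"tz":0.16,"roll":0},{"tx":0,"ty":0,"tz":0.168,"roll":0},{"tx":0,"ty":0,"tz":0.168,"roll":0},{"tx":0,"ty":0,"tz":0.168,"roll":0}]'
python3 - <<'E'
from rig import arm
import cv2,pickle,numpy as np
d={n:arm.camera(n) for n in('wrist','scene')}
pickle.dump(d,open('d2.pkl','wb'))
s=arm.get_state();print(s['ee_pos'],s['wrist_force'])
cv2.imwrite('pics/w3.png',np.hstack([cv2.resize(d['wrist']['image'],(400,300)),cv2.resize(d['scene']['image'][160:310,170:370],(400,300),interpolation=cv2.INTER_CUBIC)])[:,:,::-1])
E
```

```text
t: 2.6
ee_pos: [0.5103, -0.1736, 0.0718]
tool_rot: [3.14, 0.095, 0.001]
wrist_force: [0.6, -0.3, -0.5]
opening: 0.0001
[ 0.51141362 -0.17405528  0.07320609] [ 0.42578701 -0.21475316  0.14190078]
```

View pics/w3.png

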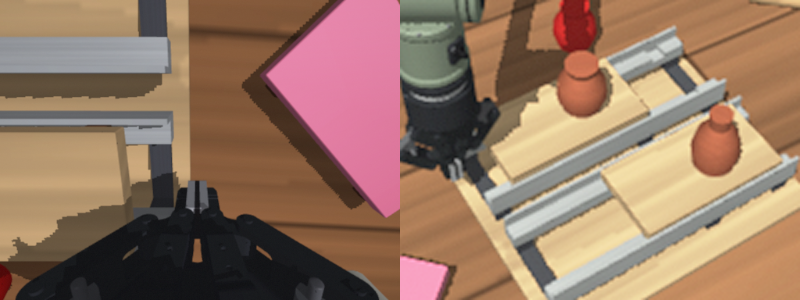

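The fingertips (197,195 in the left half) stand just outside the end face (130,130 to 130,262), at the middle of its width. Next is a quick approach, then a slow push.

```bash
python3 -m handwheel '[{"tx":0,"ty":-0.006,"tz":0,"roll":0},{"tx":0,"ty":-0.014,"tz":0,"roll":0},{"tx":0,"ty":-0.02,"tz":0,"roll":0},{"tx":0,"ty":-0.024,"tz":0,"roll":0},{"tx":0,"ty":-0.026,"tz":0,"roll":0},{"tx":0,"ty":-0.028,"tz":0,"roll":0},{"tx":0,"ty":-0.03,"tz":0,"roll":0},{"tx":0,"ty":-0.032,"tz":0,"roll":0},{"tx":0,"ty":-0.034,"tz":0,"roll":0},{"tx":0,"ty":-0.036,"tz":0,"roll":0},{"tx":0,"ty":-0.038,"tz":0,"roll":0},{"tx":0,"ty":-0.04,"tz":0,"roll":0}]'
```

```text
t: 3.7
ee_pos: [0.5077, -0.1341, 0.0713]
tool_rot: [3.138, 0.095, 0.001]
wrist_force: [0.3, -4.9, -1.2]
opening: 0.0
```

```bash
python3 -m handwheel '[{"tx":0,"ty":-0.0025,"tz":0,"roll":0},{"tx":0,"ty":-0.005,"tz":0,"roll":0},{"tx":0,"ty":-0.0075,"tz":0,"roll":0},{"tx":0,"ty":-0.01,"tz":0,"roll":0},{"tx":0,"ty":-0.0125,"tz":0,"roll":0},{"tx":0,"ty":-0.015,"tz":0,"roll":0}]'
```

```text
t: 4.2
ee_pos: [0.5066, -0.118, 0.0713]
tool_rot: [3.14, 0.095, 0.0]
wrist_force: [0.0, -4.4, -2.5]
opening: -0.0001
```

Contact made at about 4.5 N, sliding as expected. About 75 mm to go.

```bash
python3 -m handwheel '[{"tx":0,"ty":-0.003,"tz":0,"roll":0},{"tx":0,"ty":-0.006,"tz":0,"roll":0},{"tx":0,"ty":-0.009,"tz":0,"roll":0},{"tx":0,"ty":-0.012,"tz":0,"roll":0},{"tx":0,"ty":-0.015,"tz":0,"roll":0},{"tx":0,"ty":-0.018,"tz":0,"roll":0},{"tx":0,"ty":-0.021,"tz":0,"roll":0},{"tx":0,"ty":-0.024,"tz":0,"roll":0},{"tx":0,"ty":-0.027,"tz":0,"roll":0},{"tx":0,"ty":-0.03,"tz":0,"roll":0},{"tx":0,"ty":-0.033,"tz":0,"roll":0},{"tx":0,"ty":-0.036,"tz":0,"roll":0}]'
```

```text
t: 5.2
ee_pos: [0.5044, -0.082, 0.0713]
tool_rot: [-3.14, -0.095, 0.0]
wrist_force: [0.0, -4.2, -1.9]
opening: 0.0
```

```bash
python3 -m handwheel '[{"tx":0,"ty":-0.0025,"tz":0,"roll":0},{"tx":0,"ty":-0.005,"tz":0,"roll":0},{"tx":0,"ty":-0.0075,"tz":0,"roll":0},{"tx":0,"ty":-0.01,"tz":0,"roll":0},{"tx":0,"ty":-0.0125,"tz":0,"roll":0},{"tx":0,"ty":-0.015,"tz":0,"roll":0},{"tx":0,"ty":-0.0175,"tz":0,"roll":0},{"tx":0,"ty":-0.02,"tz":0,"roll":0},{"tx":0,"ty":-0.0225,"tz":0,"roll":0},{"tx":0,"ty":-0.025,"tz":0,"roll":0}]'
```

```text
t: 6.03
ee_pos: [0.5028, -0.0571, 0.0712]
tool_rot: [-3.14, -0.095, 0.0]
wrist_force: [0.3, -4.9, -2.6]
opening: -0.0001
```

```bash
python3 -m handwheel '[{"tx":0,"ty":-0.002,"tz":0,"roll":0},{"tx":0,"ty":-0.004,"tz":0,"roll":0},{"tx":0,"ty":-0.006,"tz":0,"roll":0},{"tx":0,"ty":-0.008,"tz":0,"roll":0}]'
```

```text
t: 6.37
ee_pos: [0.5024, -0.0492, 0.0713]
tool_rot: [-3.14, -0.095, 0.0]
wrist_force: [-0.4, -4.4, -2.6]
opening: -0.0003
```

```bash
python3 -m handwheel '[{"tx":0,"ty":-0.002,"tz":0,"roll":0},{"tx":0,"ty":-0.004,"tz":0,"roll":0}]'
```

```text
t: 6.53
ee_pos: [0.5021, -0.0447, 0.0713]
tool_rot: [-3.139, -0.094, 0.0]
wrist_force: [-0.2, 0.5, -0.1]
opening: -0.0002
```

```bash
python3 -m handwheel '[{"tx":0,"ty":-0.002,"tz":0,"roll":0}]'
```

```text
t: 6.62
ee_pos: [0.5021, -0.0432, 0.0714]
tool_rot: [3.14, 0.095, 0.0]
wrist_force: [0.2, -3.9, -0.6]
opening: -0.0
```

```bash
python3 -m handwheel '[{"tx":0,"ty":-0.0015,"tz":0,"roll":0}]'
```

```text
t: 6.7
ee_pos: [0.5021, -0.0419, 0.0714]
tool_rot: [3.14, 0.096, 0.001]
wrist_force: [0.2, -5.7, -1.3]
opening: -0.0
```

```bash
python3 -m handwheel '[{"tx":0,"ty":-0.0015,"tz":0,"roll":0}]'
```

```text
t: 6.78
ee_pos: [0.502, -0.0404, 0.0714]
tool_rot: [3.14, 0.095, 0.001]
wrist_force: [-0.5, -4.3, -0.3]
opening: -0.0002
```

```bash
python3 -m handwheel '[{"tx":0,"ty":-0.0015,"tz":0,"roll":0}]'
```

```text
t: 6.87
ee_pos: [0.502, -0.0393, 0.0714]
tool_rot: [3.139, 0.096, 0.001]
wrist_force: [0.2, -8.9, -2.2]
opening: 0.0003
```

```bash
python3 -m handwheel '[{"tx":0,"ty":-0.0015,"tz":0,"roll":0}]'
```

```text
t: 6.95
ee_pos: [0.502, -0.0391, 0.0715]
tool_rot: [3.136, 0.097, 0.001]
wrist_force: [-0.4, -14.0, -2.7]
opening: 0.0003
```

The push rose past 12 N (14.0) and the tool stopped at y = -0.039, so the feet are in and against the notch ends. Next I take the hand away: straight back, then up and aside.

```bash
python3 -m handwheel '[{"tx":0,"ty":0.002,"tz":0,"roll":0},{"tx":0,"ty":0.006,"tz":0,"roll":0},{"tx":0,"ty":0.015,"tz":0,"roll":0},{"tx":0,"ty":0.03,"tz":0,"roll":0},{"tx":0,"ty":0.045,"tz":-0.01,"roll":0},{"tx":0,"ty":0.06,"tz":-0.03,"roll":0},{"tx":0,"ty":0.075,"tz":-0.06,"roll":0},{"tx":0,"ty":0.095,"tz":-0.09,"roll":0},{"tx":0,"ty":0.12,"tz":-0.115,"roll":0},{"tx":0,"ty":0.14,"tz":-0.135,"roll":0},{"tx":0,"ty":0.15,"tz":-0.145,"roll":0},{"tx":0,"ty":0.15,"tz":-0.145,"roll":0}]'
python3 - <<'E'
from rig import arm
import cv2,pickle,numpy as np
d={n:arm.camera(n) for n in('wrist','top','scene')}
pickle.dump(d,open('d3.pkl','wb'))
s=arm.get_state();print(s['t'],s['ee_pos'],s['wrist_force'])
r=lambda i,y,x:cv2.resize(i[y:y+120,x:x+160],(800,600),interpolation=cv2.INTER_CUBIC)
cv2.imwrite('pics/t4.png',r(d['top']['image'],95,185)[:,:,::-1]);
cv2.imwrite('pics/s4.png',r(d['scene']['image'],170,200)[:,:,::-1])
E
```

```text
t: 7.95
ee_pos: [0.5125, -0.1897, 0.2193]
tool_rot: [3.138, 0.091, 0.009]
wrist_force: [-0.1, 0.0, -0.2]
opening: 0.0
8.1 [ 0.50961554 -0.1855399   0.21426429] [-0.60957666 -0.16700165  0.24802653]
```

View pics/t4.png

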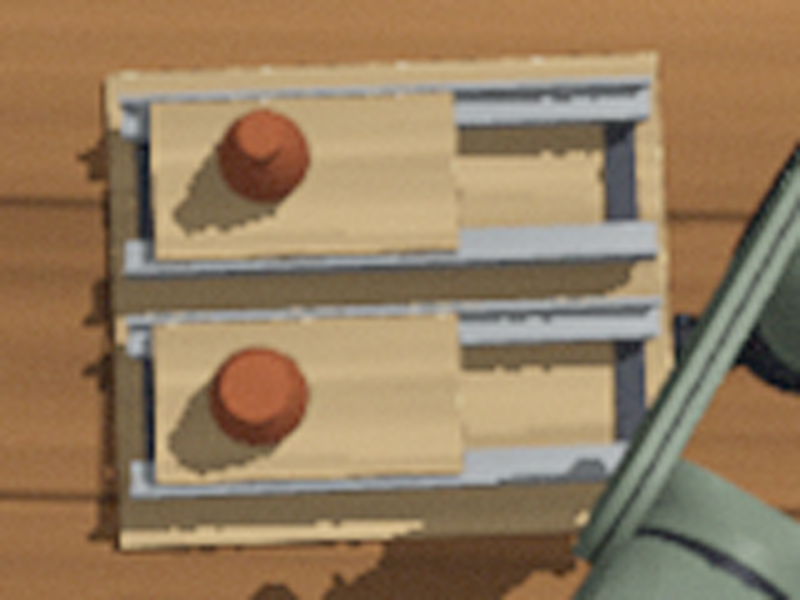

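View pics/s4.png

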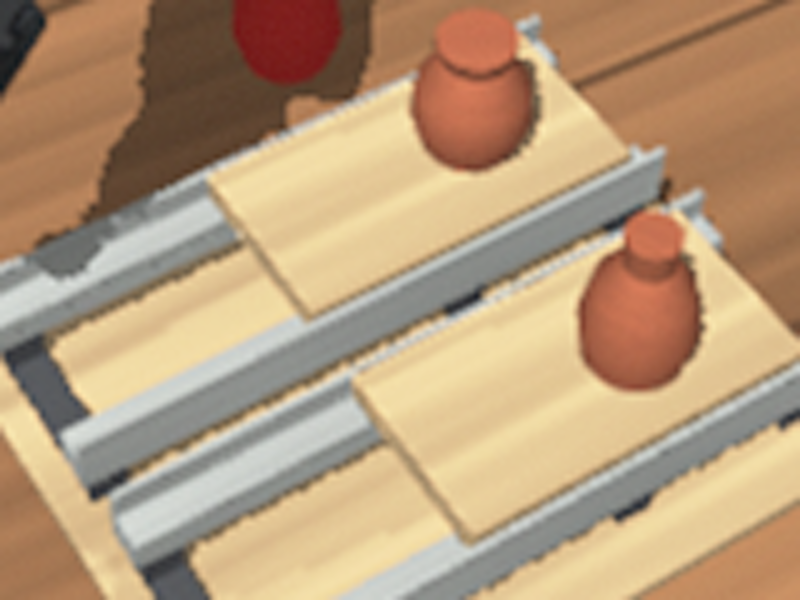

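The near board now lines up with the far one in the top crop (ends at 458 and 455), with both vases upright. I'll check its height against the seated board by triangulating.

```bash
python3 - <<'E'
import pickle,numpy as np
from h import *
d=pickle.load(open('d3.pkl','rb'));t,s=d['top'],d['scene']
tp=lambda u:((u[0]+.5)/5+185-.5,(u[1]+.5)/5+95-.5)
sp=lambda u:((u[0]+.5)/5+200-.5,(u[1]+.5)/5+170-.5)
for k,a,b in(('nFL',(153,328),(632,156)),('nFR',(458,316),(315,318)),('nNR',(463,470),(209,178)),('fFR',(454,95),(470,543)),('fNR',(457,250),(355,378)),('fFL',(151,105),(799,352))):
    print(k,ray(t,tp(a),.075).round(4),tri(t,tp(a),s,sp(b)).round(4))
print('vase',ray(t,tp((257,388)),.149))
E
```

```text
nFL [0.539 0.167 0.075] [0.5392 0.1667 0.0706]
nFR [ 0.5507 -0.0223  0.075 ] [ 0.5514 -0.0227  0.0697]
nNR [ 0.4547 -0.0271  0.075 ] [ 0.4541 -0.0287  0.0739]
fFR [ 0.69   -0.0172  0.075 ] [ 0.6909 -0.0188  0.0685]
fNR [ 0.5921 -0.0209  0.075 ] [ 0.5921 -0.0222  0.0716]
fFL [0.6795 0.1721 0.075 ] [0.6785 0.17   0.0719]
vase [0.49444732 0.09874508 0.149     ]
```

```bash
python3 -c "
from rig import arm
print(arm.get_state()['wrist_force']);print(arm.close_job())"
```

```text
[-0.60957666 -0.16700165  0.24802653]
the job is handed in; nothing more can be done
None
```

The board that stuck out, the nearer one with the squat vase, is home, and the job is handed in at about 8 s on the robot's clock.

**The push:** I used the shut fingertips on the middle of its end face, at 2–4 cm/s. It slid at 4–5 N. The push fell to about 0 N, as if the feet were dropping in. About 5 mm further on it rose to 14 N and the board stopped. I then drew the hand straight back, up and clear; the wrist force now reads about zero.

**Last checks:**
- **Level:** the board's top came out at about 71 mm in the two-camera measurement, the same as the seated board beside it. Each corner is uncertain by 2–3 mm, and all measured heights came out about 4 mm below the text's. So the force readings are the stronger evidence that the feet dropped in.
- **In line:** its end stands about 3–4 mm further left than exactly in line with its neighbour, which fits the ±3 mm play in the notches.
- **Vase:** it is standing, at the same place on the board to within about 2 mm.
- **Other things:** the other board and its vase show no visible shift. The hand went nowhere near the cup and spatula, but I did not measure them again.

My first two move commands were refused as "invalid input" because the rows left out zero-valued keys. The arm did not move, and I sent them again in full.

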